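# Build a sandwich valve stack on a pneumatic manifold

## Task

Build up the valves on the aluminium manifold. At the station next to the pressure gauge, seat the check plate first, the throttle plate on top of it and the double-solenoid valve on top of that, so that the throttle plate lies between the other two; close the other station, next to the silencers, with the thin blanking plate. Seat every piece fully down on the two dowel pins of what lies beneath it (either way round) and leave the spanner, the L-shaped hex key and the T-handle key lying where they are.

Things in the scene. Friction and masses are not known exactly. Their poses are not given: they have to be found in the camera images.
- station_gauge: Port face on top of the fixed aluminium manifold, beside the pressure gauge that stands out of one end. Origin: centre of the face, 40 mm over the bench. x across the manifold, y along it towards the gauge, z up. Two steel dowel pins, 6.4 mm thick, 8 mm high (the upper 5 mm a cone to a 2 mm tip), at x = +-30 mm, y = 0. Stations are 84 mm apart (along y).
- station_silencer: The other port face of the same manifold (a solid bar 88 x 150 mm, 40 mm high, fixed to the bench; push-in fittings along its -x side), beside the two bronze silencers that stand out of the other end. Face, pins and axes as on the first station, same heading: its y points to the station at the gauge.
- check_plate: Check plate: plain grey aluminium block 80 mm long (x), 44 wide (y), 30 high, with two low hexagon plugs (3.5 mm proud) in each end. On top two dowel pins as on the stations (8 mm high, x = +-30 mm) and a black seal with five ports; below two pockets for pins, 9.4 mm wide, 10 deep, at x = +-30 mm. Origin: centre of the underside. 0.2 kg. Grasp across the width.
- throttle_plate: Throttle plate: dark steel block 80 mm long (x), 44 wide (y), 38 high, with a round bright knurled knob (22 mm thick) on each end, 124 mm over both knobs. Pins and ports on top, pockets below as on the check plate. Origin: centre of the underside. 0.24 kg. Grasp across the 44 mm width.
- solenoid_valve: Double-solenoid valve: grey block 80 mm long (x), 44 wide (y), 46 high, with a square black coil on each end (32 mm out, its plug socket up to 53 mm high), 155 mm over all. No pins on top; pockets below as on the check plate. Origin: centre of the underside. 0.36 kg. Grasp the block between the coils, across the 44 mm width.
- blanking_plate: Blanking plate: plain grey aluminium plate 80 mm long (x), 44 mm wide (y), 16 mm thick, with four dark socket-screw heads (3 mm high) on top. Two pockets below as on the check plate. Origin: centre of the underside. About 0.12 kg. Grasp across the 44 mm width.
- spanner_13: Bystander: combination spanner 194 mm long, 8 mm thick, lying flat; not to be moved. Origin: its middle, on the bench.
- hex_key_8: Bystander: black L-shaped hex key 124 mm long, 10 mm thick, lying flat; not to be moved. Origin: its middle, on the bench.
- t_handle_key: Bystander: hex key with a red T handle, 159 mm long, handle 90 mm wide and 17 mm thick, lying flat; not to be moved. Origin: its middle, on the bench.

How it is judged:
By the outcome, as a careful person would: the job done as asked, in the order asked, and still so for the second after the job is handed in, with the robot touching nothing.
It also fails if it takes over 106 s, if anything falls off the work surface, if the arm or the gripper's body presses on something with over 40 N, if the wrist force passes 120 N, or if a joint passes its speed limit or range.

## Robot

A 6-joint arm with a two-finger parallel gripper is mounted at the origin on a cart in front of the work surface, level with it; the furniture and walls round the work are solid. World frame = base frame: x ahead of the robot, y to its left, z up, the work surface at z = 0. Lengths are in mm, angles in rad, forces in N, time in s.
With the tool pointing down it reaches from about 250 to 775 mm from the base axis. Payload 4 kg.
Tool frame: the origin (TCP) lies on the centre line of the jaws, within the pads' length; the fingertips stand 19 mm ahead of it and the grasp point (between the pads) is the TCP; z points along the fingers, y is the line along which they close (so a half turn about z gives the same grasp; the last joint's range is limited). The gripper opens to 85 mm and grips with 20 to 120 N. Pads are 22 mm wide; open, the fingers measure 114 mm over their backs; the gripper's body (76 mm by 85 mm) begins 54 mm behind the grasp point. The pads swing forward as they close: fully open they stand 13 mm farther back than shut.
Start: joints at [-1.278, 0.087, 1.371, -0, 1.684, -0.103], TCP at [212.049, -507.495, 250.341] pointing down, gripper open.
Joint ranges: [-3.1, 3.1], [-0.76, 2.03], [0.27, 2.55], [-1.08, 4.22], [0.17, 2.65], [-2.57, 2.57]. Speed limits (rad/s): [2.79, 2.79, 3.14, 3.14, 3.14, 3.14].

## Interface

Orientations are given as a unit quaternion [w, x, y, z].
In Python, from station import bot gives the robot as it stands. Calls block until the motion is done:
- bot.move_ptp(position, orientation): joint-space move of the TCP to a pose.
- bot.move_l(position, orientation=None, max_speed=150): straight line of the TCP; orientation=None keeps the orientation; max_speed is the mean speed in mm/s.
- bot.goto_joints(angles): joint-space move.
- bot.move_gripper(opening, newtons=None): finger opening in mm; newtons is the grip in N (None keeps the last); returns when the fingers have stopped.
- bot.wait(seconds).
- bot.ik(position, orientation): joint angles nearest the present ones, or None.
- bot.observe(): the state.
- bot.snapshot(name): name is "side" or "top" or "wrist"; returns a dict with "img" (400x640x3 uint8, red, green, blue), "intrinsics" (3x3 intrinsics, pixels), "k1" (the pictures are not rectified: a ray, as slopes to the right and down, at radius r is drawn at 1 + k1 r^2 times it, then the intrinsics apply), "cam_to_world" (4x4, takes a point from camera to world coordinates). Camera axes: x right, y up, looking along -z (the intrinsics and any distortion apply to the point x, -y, -z); pixel columns grow to the right and rows downward; lengths in mm; the calibration is good to about 2 mm. A picture is of the moment at which its call begins. There is no depth.
A pose or a line that the arm cannot do raises bot.Unreachable and nothing moves.
- bot.sign_off(): hands the job in; it is judged then, once.
Trained networks look in the newest picture that a camera, given by its name, has taken for a name from the list of things; names that differ only in an ending like _2 or _b are one class to them, and where a whole thing is asked for, a point or a joint stands for the part that bears it (a point fixed in the world has none). Each returns a list of dicts, best first, with "confidence" (0 to 1); they miss things now and then, are a little off and sometimes report something else, mostly with a low value. They report only what shows in the picture. A call takes as long as a camera call.
- bot.boxes_of(camera, query): "xyz" ([x, y, z] in mm, in world coordinates, good to about 4 mm: the middle of the surface that is visible of it).
- bot.pinpoint(camera, query): "xyz" ([x, y, z] in mm, in world coordinates, good to about 4 mm: a listed point, or the origin of a listed thing).
The state is a dict: "time_s": time; "joint_positions": joint angles; "dq": joint speeds; "joint_torque": joint torques, N m; "ee_pos": TCP position; "tcp_rot": TCP orientation; "force": force on the tool from outside, world axes, zero at the start; "ft_torque": the same for the moment, N m; "width": finger opening in mm; "finger_force": force on a finger pad.
Only numpy, scipy, OpenCV 4.12 (cv2) and the standard library are available. Lean on these libraries where they do the work, as an engineer would, in place of code of your own. Each camera call takes 0.05 s, during which the arm holds its last target. There are 200 camera calls.

## Working session

There is one attempt and no reset: what is moved stays moved. The work goes in short steps, each a Python script; the robot and the scene stay as the last script left them, time stands still between calls to the robot, and variables do not carry over. Pictures are saved under pics/ and viewed, at most 14 in all, crops included, and the job is handed in when it is done.

```bash
ls; mkdir -p pics
python3 - <<'E'
from station import bot
import cv2
for c in ["top","side"]:
    s=bot.snapshot(c); cv2.imwrite(f"pics/{c}0.png",s["img"][:,:,::-1]); print(c,s["intrinsics"],s["k1"],s["cam_to_world"].round(3) if hasattr(s["cam_to_world"],'round') else s["cam_to_world"])
    for q in ["station_gauge","station_silencer","check_plate","throttle_plate","solenoid_valve","blanking_plate","spanner_13","hex_key_8","t_handle_key"]:
        print(q,[([round(v) for v in d["xyz"]],round(d["confidence"],2)) for d in bot.pinpoint(c,q)[:3]])
E
```

```text
pics
top [[439.33643115   0.         314.47345647]
 [  0.         439.33643115 204.01742402]
 [  0.           0.           1.        ]] 0.0008384359346173205 [[ 9.000000e-03  9.870000e-01 -1.610000e-01  4.317640e+02]
 [-1.000000e+00  1.200000e-02  2.200000e-02  1.718600e+01]
 [ 2.300000e-02  1.610000e-01  9.870000e-01  1.176784e+03]
 [ 0.000000e+00  0.000000e+00  0.000000e+00  1.000000e+00]]
station_gauge [([526, -42, 42], 0.64)]
station_silencer [([583, 25, 41], 0.69)]
check_plate [([560, -239, 0], 0.57)]
throttle_plate [([543, 369, 0], 0.59)]
solenoid_valve [([530, 247, -5], 0.63)]
blanking_plate [([551, -384, -2], 0.86)]
spanner_13 [([710, 168, 0], 0.54), ([527, -41, 42], 0.38)]
hex_key_8 [([757, -55, 2], 0.59)]
t_handle_key [([722, -199, 0], 0.7), ([552, -381, -3], 0.4)]
side [[422.37005773   0.         321.5060974 ]
 [  0.         422.37005773 197.72870836]
 [  0.           0.           1.        ]] -0.09100122478070861 [[-8.66000e-01  2.73000e-01 -4.18000e-01  1.06824e+02]
 [-4.99000e-01 -4.62000e-01  7.33000e-01  9.05502e+02]
 [ 8.00000e-03  8.44000e-01  5.37000e-01  6.96237e+02]
 [ 0.00000e+00  0.00000e+00  0.00000e+00  1.00000e+00]]
station_gauge [([529, -44, 44], 0.7)]
station_silencer [([542, 370, -2], 0.74), ([579, 21, 38], 0.55)]
check_plate [([558, -238, 5], 0.58)]
throttle_plate [([543, 370, -4], 0.95), ([550, -379, -1], 0.36)]
solenoid_valve [([530, 243, 0], 0.62)]
blanking_plate [([549, -381, -1], 0.64), ([558, -236, 2], 0.29)]
spanner_13 [([707, 166, 2], 0.75)]
hex_key_8 [([750, -48, 1], 0.62)]
t_handle_key []
```

View pics/top0.png

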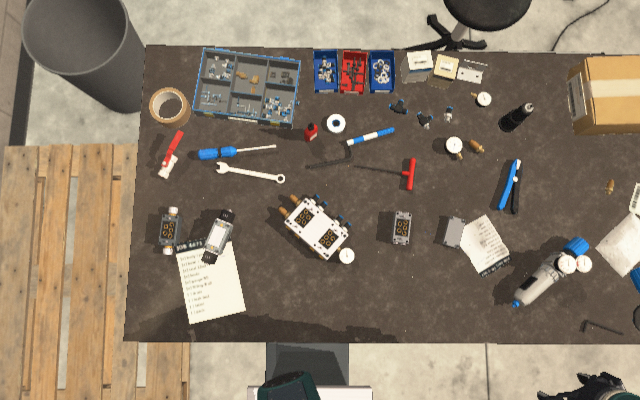

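View pics/side0.png

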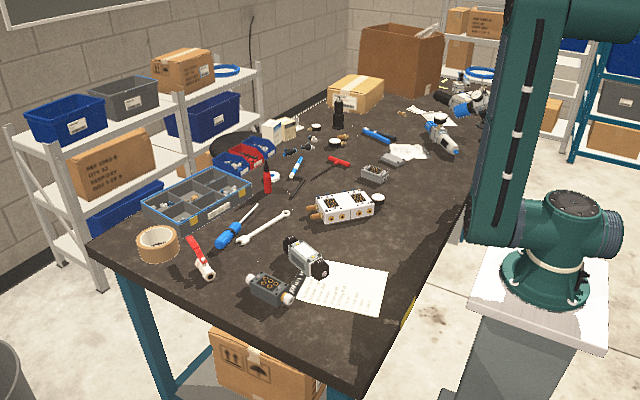

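Both views agree: manifold centre is at top px (317,226), with the gauge at (347,256) and the silencers at (287,210). Check plate is at (401,228), blanking plate (454,232), throttle (169,230) and valve (217,235). Next are wrist close-ups of each.

```bash
cat > h.py <<'E'
import numpy as np, cv2
from station import bot
from scipy.spatial.transform import Rotation as R
def down(deg):
    a=np.radians(deg); y=np.array([np.cos(a),np.sin(a),0]); z=np.array([0,0,-1.]); x=np.cross(y,z)
    q=R.from_matrix(np.c_[x,y,z]).as_quat(); return [float(v) for v in (q[3],q[0],q[1],q[2])]
def pix2w(s,px,z):
    K=np.array(s["intrinsics"]);T=np.array(s["cam_to_world"]);px=np.array(px,float).reshape(-1,1,2)
    n=cv2.undistortPoints(px,K,np.array([s["k1"],0,0,0,0.]))[:,0]
    d=np.c_[n[:,0],-n[:,1],-np.ones(len(n))]@T[:3,:3].T; o=T[:3,3]
    return o+d*((z-o[2])/d[:,2])[:,None]
def w2pix(s,P):
    T=np.linalg.inv(np.array(s["cam_to_world"]));c=np.atleast_2d(P)@T[:3,:3].T+T[:3,3]
    c=c*[1,-1,-1]; return cv2.projectPoints(c,np.zeros(3),np.zeros(3),np.array(s["intrinsics"]),np.array([s["k1"],0,0,0,0.]))[0][:,0]
E
python3 - <<'E'
from h import *
import pickle
o=bot.observe(); print(R.from_quat(np.roll(o["tcp_rot"],-1)).as_matrix().round(2))
s=bot.snapshot("wrist"); Tc=np.array(s["cam_to_world"]); print(Tc.round(2), o["ee_pos"])
off=Tc[:3,3]-np.array(o["ee_pos"]); 
S={}
# tool y along world y(-ish) : yaw 90 ; camera offset in tool frame
Rt=R.from_quat(np.roll(o["tcp_rot"],-1)).as_matrix(); ot=Rt.T@off; print("cam in tool",ot)
for n,x,y in [("blank",550,-382),("check",559,-238),("man",555,-9),("valve",530,245),("throttle",543,369)]:
    for yaw in (90,-90):
        q=down(yaw); M=R.from_quat(np.roll(q,-1)).as_matrix(); p=np.array([x,y,260.])-(M@ot)*[1,1,0]
        j=bot.ik(list(p),q)
        if j is not None: print(n,yaw,p.round(),np.round(j,2))
E
```

```text
[[ 0.92  0.39  0.  ]
 [ 0.39 -0.92 -0.  ]
 [-0.    0.   -1.  ]]
[[ 3.8000e-01  8.9000e-01  2.6000e-01  2.7856e+02]
 [-9.2000e-01  3.7000e-01  1.1000e-01 -4.8022e+02]
 [-0.0000e+00 -2.8000e-01  9.6000e-01  3.7378e+02]
 [ 0.0000e+00  0.0000e+00  0.0000e+00  1.0000e+00]] [ 212.06356061 -507.49442946  250.32345948]
cam in tool [  71.8752098     0.48015169 -123.45264902]
blank 90 [ 622. -382.  260.] [-0.63  0.51  0.82 -0.    1.81 -2.2 ]
blank -90 [ 478. -382.  260.] [-0.77  0.22  1.2  -0.    1.72  0.8 ]
check 90 [ 631. -238.  260.] [-0.45  0.37  1.01 -0.    1.76 -2.02]
check -90 [ 487. -238.  260.] [-0.56  0.07  1.37 -0.    1.7   1.01]
man 90 [627.  -9. 260.] [-0.11  0.26  1.15 -0.    1.73 -1.68]
man -90 [483.  -9. 260.] [-0.14 -0.06  1.5  -0.    1.7   1.44]
valve 90 [602. 245. 260.] [ 0.3   0.31  1.09 -0.    1.74 -1.27]
valve -90 [458. 245. 260.] [ 0.38  0.02  1.42 -0.    1.7   1.95]
throttle 90 [615. 369. 260.] [ 0.46  0.47  0.87 -0.    1.8  -1.11]
throttle -90 [471. 369. 260.] [ 0.57  0.19  1.23 -0.    1.72  2.14]
```

Run:
```python
from h import *
import pickle
S={}
q=down(-90)
for n,x,y in [("blank",550,-382),("check",559,-238),("man",555,-9),("valve",530,245),("throttle",543,369)]:
    bot.move_ptp([x-45,y,235],q); bot.wait(.15)
    S[n]=bot.snapshot("wrist")
    for qq in {"blank":["blanking_plate"],"check":["check_plate"],"man":["station_gauge","station_silencer"],"valve":["solenoid_valve"],"throttle":["throttle_plate"]}[n]:
        print(qq,[(np.round(d["xyz"],1),round(d["confidence"],2)) for d in bot.pinpoint("wrist",qq)[:2]])
print(bot.observe()["time_s"])
pickle.dump(S,open("S.pkl","wb"))
f=lambda n:cv2.resize(S[n]["img"][:,:,::-1],(480,300),interpolation=cv2.INTER_AREA)
cv2.imwrite("pics/man.png",S["man"]["img"][:,:,::-1])
cv2.imwrite("pics/all.png",cv2.resize(np.vstack([np.hstack([S[a]["img"],S[b]["img"]]) for a,b in (("blank","check"),("valve","throttle"))])[:,:,::-1],(800,500),interpolation=cv2.INTER_AREA))
```

```text
blanking_plate [(array([ 5.505e+02, -3.818e+02,  1.000e-01]), 0.93)]
check_plate [(array([ 561.9, -238.9,    4.8]), 0.77)]
station_gauge [(array([523.2, -42.4,  40.8]), 0.85)]
station_silencer [(array([581.5,  18.1,  41. ]), 0.64)]
solenoid_valve [(array([ 5.277e+02,  2.403e+02, -2.000e-01]), 0.61), (array([581.8,  16.6,  39.1]), 0.41)]
throttle_plate [(array([5.435e+02, 3.724e+02, 2.000e-01]), 0.78)]
6.6833
```

View pics/man.png

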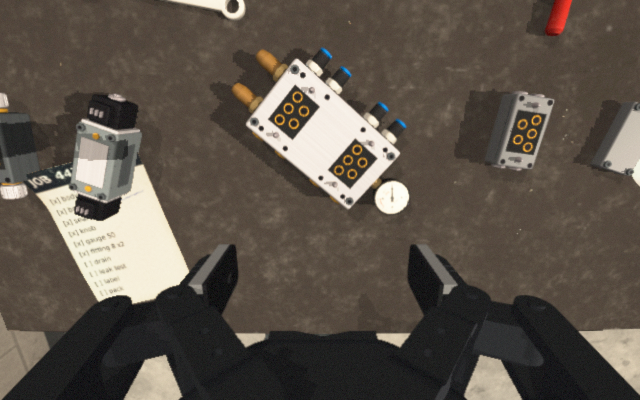

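View pics/all.png

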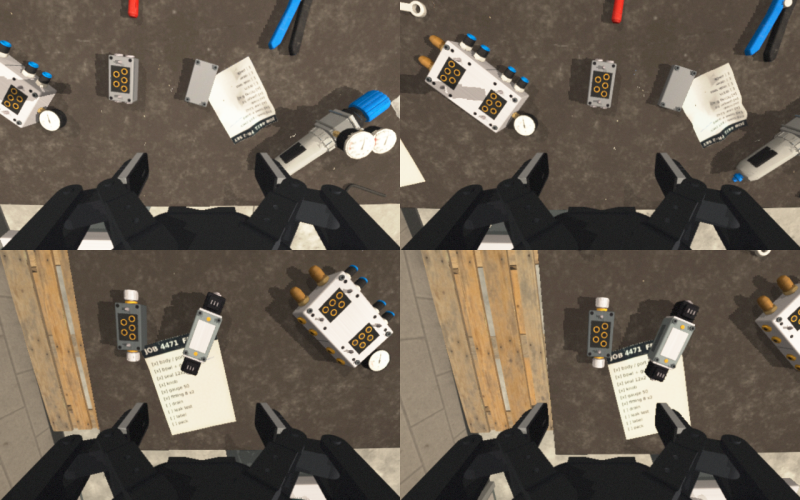

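The manifold picture shows the gauge face near (354,163) and the silencer face near (295,110). All parts lie clear of each other. I'll zoom in for exact features.

Run:
```python
from h import *
import pickle
S=pickle.load(open("S.pkl","rb"))
C={"man":(235,45,180,180),"blank":(270,70,130,110),"check":(270,70,130,110),"valve":(265,50,130,170),"throttle":(270,70,100,130)}
def crop(n,w,h):
    x,y,a,b=C[n]; return cv2.resize(S[n]["img"][y:y+b,x:x+a,::-1],(w,h),interpolation=cv2.INTER_CUBIC)
cv2.imwrite("pics/z1.png",crop("man",600,600))
A=np.hstack([crop("blank",390,330),crop("check",390,330)])
cv2.imwrite("pics/z2.png",A)
cv2.imwrite("pics/z3.png",np.hstack([crop("valve",390,510),np.vstack([crop("throttle",300,390),np.zeros((120,300,3),np.uint8)])]))
```

```text
(no output)
```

View pics/z1.png

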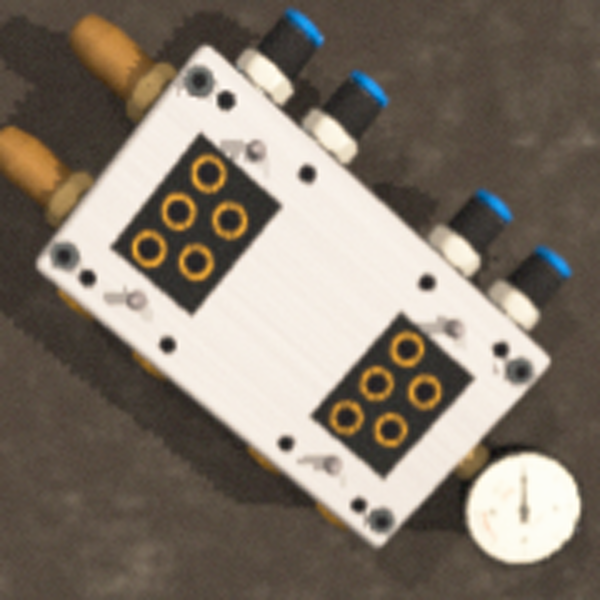

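View pics/z2.png

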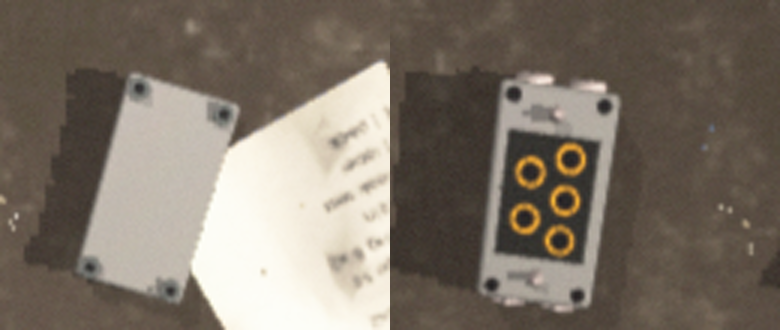

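View pics/z3.png

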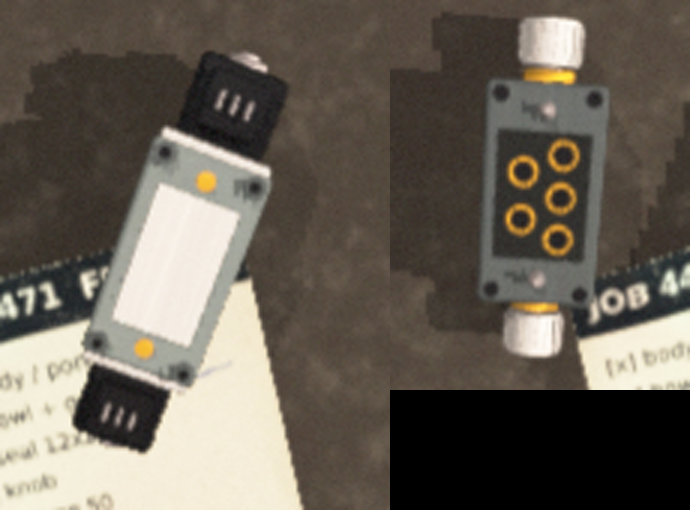

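Run:
```python
from h import *
import pickle
S=pickle.load(open("S.pkl","rb"))
C={"man":(235,45,180/600),"blank":(270,70,1/3),"check":(270,70,1/3),"valve":(265,50,1/3),"throttle":(270,70,1/3)}
def W(n,pts,z,dx=0):
    x,y,k=C[n]; p=(np.array(pts,float)-[dx,0]+.5)*k-.5+[x,y]; return pix2w(S[n],p,z)
def rep(l,P):
    P=P[:,:2]; print(l,"ctr",P.mean(0).round(1))
    for i in range(len(P)):
        for j in range(i):
            d=P[i]-P[j]; print("   ",j,i,round(float(np.hypot(*d)),1),round(float(np.degrees(np.arctan2(d[1],d[0]))),1),end="")
    print()
rep("man pins g,s",W("man",[(456,327),(332,464),(256,150),(137,300)],48))
rep("man gauge",W("man",[(456,327),(332,464)],48)); rep("man sil",W("man",[(256,150),(137,300)],48))
rep("man corners",W("man",[(203,45),(548,360),(378,548),(38,265)],40))
rep("gauge seal",W("man",[(402,312),(475,378),(385,479),(311,414)],40))
rep("sil seal",W("man",[(203,132),(281,207),(192,315),(112,247)],40))
rep("blank",W("blank",[(130,72),(240,105),(183,302),(77,272)],16))
rep("blank scr",W("blank",[(139,89),(222,114),(170,290),(90,267)],19))
rep("check",W("check",[(503,78),(621,95),(590,305),(478,293)],30,390))
rep("check pins",W("check",[(558,115),(538,279)],38,390))
rep("valve scr",W("valve",[(165,151),(256,187),(97,342),(183,373)],46))
rep("valve dots",W("valve",[(206,181),(144,348)],46))
rep("throttle scr",W("throttle",[(501,93),(594,99),(490,288),(580,295)],38,390))
rep("throttle pins",W("throttle",[(548,110),(538,279)],46,390))
```

```text
man pins g,s ctr [554.1 -12.1]
    0 1 59.4 138.9    0 2 82.4 49.7    1 2 100.9 13.6    0 3 101.4 85.0    1 3 81.9 49.2    2 3 58.7 139.4
man gauge ctr [527.4 -43.3]
    0 1 59.4 138.9
man sil ctr [580.8  19.1]
    0 1 58.7 139.4
man corners ctr [553.5 -12.1]
    0 1 146.5 -130.8    0 2 170.5 -160.7    1 2 85.1 140.1    0 3 84.7 139.7    1 3 168.6 79.4    2 3 147.0 49.1
gauge seal ctr [526.  -44.2]
    0 1 32.9 -131.1    0 2 56.2 175.7    1 2 45.1 140.0    0 3 44.6 138.7    1 3 55.6 102.4    2 3 33.9 48.3
sil seal ctr [580.8  19.5]
    0 1 32.8 -133.0    0 2 56.1 174.7    1 2 44.4 139.0    0 3 45.6 138.9    1 3 55.3 102.5    2 3 32.9 49.1
blank ctr [ 551.1 -382.9]
    0 1 43.0 -106.1    0 2 89.6 -167.0    1 2 78.3 164.4    0 3 78.2 163.7    1 3 89.4 135.0    2 3 43.8 73.8
blank scr ctr [ 550.7 -382.1]
    0 1 32.3 -106.2    0 2 76.6 -171.3    1 2 69.5 163.8    0 3 69.4 163.4    1 3 76.7 138.5    2 3 32.7 73.6
check ctr [ 560.1 -239.4]
    0 1 42.8 -97.9    0 2 88.8 -158.9    1 2 77.6 172.3    0 3 78.8 172.1    1 3 89.6 143.6    2 3 43.2 83.6
check pins ctr [ 559.7 -239.4]
    0 1 58.9 172.8
valve scr ctr [529.7 242.8]
    0 1 33.6 -110.9    0 2 70.5 159.2    1 2 78.1 133.7    0 3 77.7 -175.5    1 3 70.2 158.9    2 3 33.3 -110.4
valve dots ctr [529.5 242.9]
    0 1 62.3 159.2
throttle scr ctr [545.1 370.2]
    0 1 32.8 -93.7    0 2 69.5 175.6    1 2 77.2 150.5    0 3 77.4 -158.6    1 3 70.1 176.4    2 3 33.7 -94.6
throttle pins ctr [545.7 369.5]
    0 1 58.8 176.3
```

Run:
```python
from h import *
import pickle
S=pickle.load(open("S.pkl","rb"))
for z in (0,20,30,40,50,60,80):
    print(z,*[pix2w(S[n],[p],z)[0,:2].round(1) for n,p in (("man",(391.9,197.4)),("check",(198.4,200)),("valve",(604.8,177.6)))])
q=down(49.3); M=R.from_quat(np.roll(q,-1)).as_matrix(); c=np.array([554.,-12,0]); t=c-45*M[:,0]; t[2]=235
bot.move_ptp(list(t),q); bot.wait(.15); S["m2"]=bot.snapshot("wrist"); print(bot.observe()["time_s"])
P=w2pix(S["m2"],[[527.4,-43.3,48],[580.8,19.1,48]]); print(P)
x,y=(P.mean(0)-90).astype(int); print(x,y)
cv2.imwrite("pics/m2.png",cv2.resize(S["m2"]["img"][max(y,0):y+180,x:x+180,::-1],None,fx=10/3,fy=10/3,interpolation=cv2.INTER_CUBIC))
pickle.dump(S,open("S.pkl","wb"))
```

```text
0 [ 474.8 -100.3] [475.5 -78.3] [ 476.  -121.8]
20 [480.8 -95.4] [481.7 -87.3] [ 480.5 -101.4]
30 [483.8 -92.9] [484.8 -91.8] [482.8 -91.3]
40 [486.8 -90.4] [487.9 -96.3] [485.1 -81.1]
50 [489.8 -87.9] [ 491.  -100.8] [487.3 -70.9]
60 [492.8 -85.4] [ 494.  -105.3] [489.6 -60.7]
80 [498.8 -80.4] [ 500.2 -114.3] [494.2 -40.4]
9.5333
[[283.13885662 137.30992769]
 [361.02126625 137.08430487]]
232 47
```

View pics/m2.png

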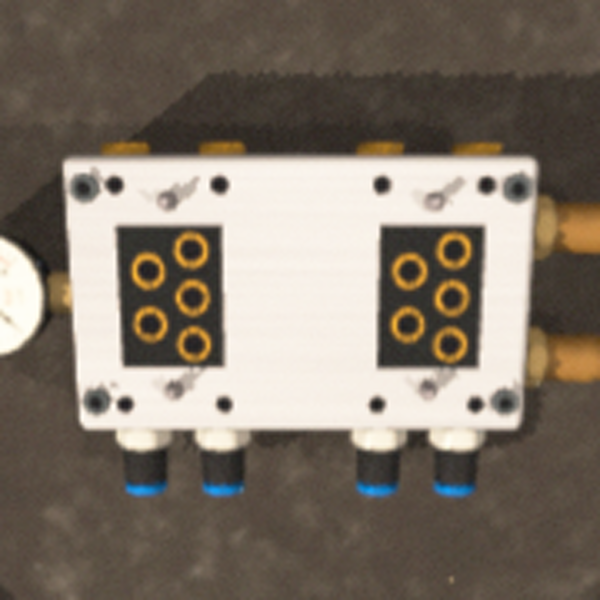

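The gauge dial triangulates to z ≈ 30, below the port face. Pin tips show at crop px (168,200), (176,389), (435,200) and (430,387).

Run:
```python
from h import *
import pickle
S=pickle.load(open("S.pkl","rb"))
px=(np.array([(168,200),(176,389),(435,200),(430,387)])+.5)*.3-.5+[232,47]
P=pix2w(S["m2"],px,48)[:,:2]; print(P.round(1))
g2,s2=P[:2].mean(0),P[2:].mean(0); g1,s1=np.array([527.4,-43.3]),np.array([580.8,19.1])
print(g2,s2,np.hypot(*(s2-g2)),np.degrees(np.arctan2(*(s2-g2)[::-1])),[np.degrees(np.arctan2(*(P[i]-P[i+1])[::-1])) for i in (0,2)])
r=lambda d:np.array([[np.cos(np.radians(d)),-np.sin(np.radians(d))],[np.sin(np.radians(d)),np.cos(np.radians(d))]])
# p1=p+r(-90)b ; p2=p+r(49.3)b
m1=(g1+s1)/2;m2=(g2+s2)/2
b=np.linalg.solve(r(-90)-r(49.3),m1-m2); print("b",b,"world b view1",r(-90)@b,"true ctr",m1-r(-90)@b)
for n,v in S.items():
    for yaw in (0,): pass
```

```text
[[503.9 -23.1]
 [548.7 -61.1]
 [557.5  39.2]
 [601.9   1.7]]
[526.28699835 -42.07579649] [579.69646619  20.47784315] 82.25283634604327 49.508680251038825 [np.float64(139.6464041853707), np.float64(139.81621708954555)]
b [0.4449814 0.795411 ] world b view1 [ 0.795411  -0.4449814] true ctr [553.304589  -11.6550186]
```

```bash
cat >> h.py <<'E'
G=(526.0,-43.6); SL=(580.6,20.3); YAW=49.5
def fz(): return np.array(bot.observe()["force"])
def pick(x,y,yaw,h,top=200):
    q=down(yaw); bot.move_gripper(70,60); bot.move_ptp([x,y,h+70],q); bot.move_l([x,y,h],max_speed=150)
    bot.move_gripper(30,60); print("width",bot.observe()["width"],bot.observe()["finger_force"])
    bot.move_l([x,y,top],max_speed=250); print("held",bot.observe()["width"])
def place(st,zb,h,hover=200):
    q=down(YAW); x,y=st
    bot.move_ptp([x,y,hover],q); bot.move_l([x,y,zb+h+11],max_speed=150); bot.wait(.2); f0=fz()
    for d in (8,6,4,2,0.5,0):
        bot.move_l([x,y,zb+h+d],max_speed=30); f=fz()-f0; o=bot.observe()
        print(d,f.round(1),np.round(np.array(o["ee_pos"])-[x,y,zb+h],1))
        if np.linalg.norm(f)>30: print("STOP"); return False
    return True
def release(z=200):
    bot.move_gripper(64); p=list(bot.observe()["ee_pos"]); bot.move_l([p[0],p[1],z],max_speed=250); print("t",bot.observe()["time_s"])
E
python3 - <<'E'
from h import *
pick(550.1,-382,73.8,20)
if place(SL,40,20): release()
E
```

```text
width 42.23475043023707 64.25878554582596
held 41.978422647601306
8 [-0.4 -0.3  0.8] [-0.2  0.   7.8]
6 [0.2 0.5 1.9] [-0.2  0.   5.7]
4 [0.3 0.3 0.6] [-0.2  0.   3.7]
2 [0.5 0.2 2.7] [0.4 0.  2.5]
0.5 [-3.  -0.6  9.6] [ 0.5 -0.   2.5]
0 [-3.6  1.  10.8] [ 0.5 -0.   2.4]
t 18.325
```

Run:
```python
from h import *
import pickle
q=down(YAW); M=R.from_quat(np.roll(q,-1)).as_matrix(); t=np.array([*SL,0])-45*M[:,0]; t[2]=200
bot.move_ptp(list(t),q); bot.wait(.1); s=bot.snapshot("wrist"); pickle.dump(s,open("b.pkl","wb")); print(bot.observe()["time_s"])
P=w2pix(s,[[*SL,50]])[0]; x,y=(P-90).astype(int); y=max(y,0); print(x,y)
a=cv2.resize(s["img"][y:y+180,x:x+180,::-1],(400,400),interpolation=cv2.INTER_CUBIC)
s=bot.snapshot("side"); P=w2pix(s,[[*SL,50]])[0]; x2,y2=(P-40).astype(int)
b=cv2.resize(s["img"][y2:y2+80,x2:x2+80,::-1],(400,400),interpolation=cv2.INTER_CUBIC)
cv2.imwrite("pics/b.png",np.hstack([a,b]))
```

```text
18.775
233 52
```

View pics/b.png

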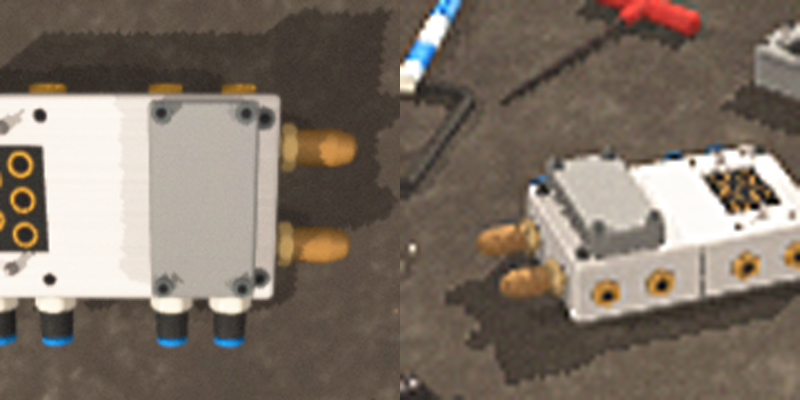

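Run:
```python
from h import *
bot.move_gripper(0); x,y=SL; q=down(YAW)
bot.move_ptp([x,y,100],q); bot.move_l([x,y,79],max_speed=100); bot.wait(.2); f0=fz()
for z in (77,76,75,74,73,72,71):
    bot.move_l([x,y,z],max_speed=30); f=(fz()-f0); print(z,f.round(1),round(bot.observe()["ee_pos"][2],2))
    if abs(f[2])>15: break
bot.move_l([x,y,120],max_speed=250); print(bot.observe()["time_s"])
```

```text
77 [-0.3 -0.8 -0.3] 76.92
76 [-1.  -0.3 -1.7] 75.87
75 [ 0.1 -0.4 -0.5] 75.13
74 [-2.8 -1.1  4.4] 75.1
73 [-4.2  0.3  8.5] 75.04
72 [-6.4 -0.5 11.5] 75.04
71 [-8.2  0.3 15.7] 75.02
22.625
```

Fingertip contact at 75.1 puts the plate top at z = 56, so it is fully seated. Next is the check plate.

Run:
```python
from h import *
pick(559.1,-239.0,82.5,25)
if place(G,40,25): release()
```

```text
width 42.85190820058892 64.05165979871526
held 42.951043677838726
8 [-0.3  0.7 -0.1] [-0.2  0.1  7.9]
6 [-0.1 -0.1  0.7] [-0.2  0.1  5.7]
4 [-1.5  0.2 -0.2] [-0.2  0.   3.8]
2 [0.3 0.7 1. ] [ 0.3 -0.1  2.2]
0.5 [-2.9  1.2  7.7] [ 0.3 -0.   2.1]
0 [-5.1  1.3  9.8] [ 0.3 -0.1  2.1]
t 30.6917
```

```bash
cat >> h.py <<'E'
def touch(st,ztop):
    bot.move_gripper(0); x,y=st; q=down(YAW); z=ztop+19
    bot.move_ptp([x,y,z+30],q); bot.move_l([x,y,z+4],max_speed=100); bot.wait(.2); f0=fz()
    for d in (1,-1,-2,-3,-4):
        bot.move_l([x,y,z+d],max_speed=30); f=(fz()-f0); print(d,f.round(1),round(bot.observe()["ee_pos"][2]-z,2))
        if abs(f[2])>15: break
    bot.move_l([x,y,z+60],max_speed=250); print(bot.observe()["time_s"])
E
python3 - <<'E'
from h import *
touch(G,70)
pick(544.6,370.2,86.2,28)
if place(G,70,28): release()
touch(G,108)
E
```

```text
1 [1.  0.4 0. ] 0.81
-1 [-1.5  0.5  6.1] 0.07
-2 [-2.9  1.6  9.3] 0.04
-3 [-5.6  1.8 13.7] 0.01
-4 [-7.3  2.  18.3] 0.01
34.0
width 42.89563183602132 63.43345642089844
held 42.866189275946624
8 [-1.3  0.3 -1. ] [-0.2 -0.   7.9]
6 [-0.4  1.3 -0.9] [-0.2  0.   5.7]
4 [-1.4  1.3 -1.2] [-0.1  0.   3.7]
2 [-0.8  0.3 -0. ] [ 0.3 -0.   2.3]
0.5 [-3.9  1.5  6.5] [ 0.4 -0.   2.2]
0 [-4.4  1.3  9.9] [ 0.3 -0.   2.2]
t 42.9083
1 [ 0.6 -0.   0.3] 0.85
-1 [-1.1  0.5  5.6] 0.07
-2 [-3.9 -0.5  9.7] 0.05
-3 [-4.8  0.8 12.4] 0.02
-4 [-6.9  0.8 17.7] -0.01
46.0917
```

Both heights are exact. Now the valve.

Run:
```python
from h import *
pick(528.8,243.3,69,30,230)
if place(G,108,30,220): release(230)
touch(G,154)
bot.move_ptp([350,-250,250],down(YAW)); bot.wait(.2)
s=bot.snapshot("side"); t=bot.snapshot("top")
b=cv2.resize(s["img"][120:320,220:460,::-1],(480,400),interpolation=cv2.INTER_CUBIC)
a=cv2.resize(t["img"][130:290,255:383,::-1],(320,400),interpolation=cv2.INTER_CUBIC)
cv2.imwrite("pics/end.png",np.hstack([b,a])); print(bot.observe()["time_s"])
for n in ["spanner_13","hex_key_8","t_handle_key"]: print(n,[np.round(d["xyz"]) for d in bot.pinpoint("top",n)[:1]])
```

```text
width 43.460959781344805 63.4402871131897
held 43.27747636768609
8 [ 1.5 -1.  -1.4] [-0.1 -0.1  8. ]
6 [ 1.6 -1.3 -0.6] [-0.2 -0.   5.8]
4 [ 0.8 -0.8 -0.7] [-0.1  0.   3.7]
2 [ 0.5 -0.9 -0.2] [ 0.2 -0.   2.1]
0.5 [-2.3 -0.6  7.1] [0.2 0.  2. ]
0 [-3.7  0.3 10.2] [ 0.2 -0.   2. ]
t 54.1083
1 [1.  0.1 0.2] 0.87
-1 [-0.1 -0.2  5.2] 0.06
-2 [-1.2  0.   8.5] 0.05
-3 [-2.7 -0.6 11.2] 0.03
-4 [-3.6  0.4 14.6] 0.02
57.25
58.6083
spanner_13 [array([710., 168.,   0.])]
hex_key_8 []
t_handle_key [array([ 719., -199.,   -4.])]
```

View pics/end.png

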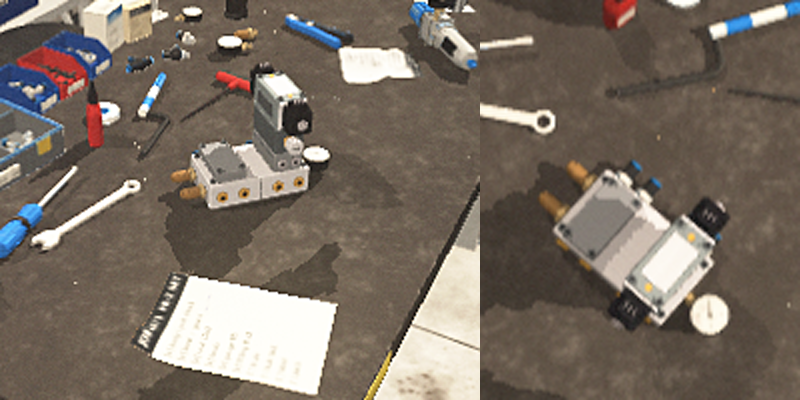

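The stack stands at the gauge at (280,115) in the left panel, and the blanking plate lies flat at the silencers at (220,160). The spanner, hex key and T-handle key are undisturbed.

```bash
python3 -c "
from station import bot
print(bot.sign_off())"
```

```text
the job is handed in; nothing more can be done
None
```

The job is handed in at about 59 s: check plate, throttle plate and solenoid valve are stacked at the gauge station and the blanking plate closes the silencer station, with a fingertip touch putting each piece at its fully seated height and the three keys left where they lay.

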